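Load the filler syringe into the bench dispenser and clamp it

ROBOT

A 6-joint arm with a two-finger parallel gripper is mounted at the origin on a cart in front of the work surface, level with it; the furniture and walls round the work are solid. World frame = base frame: x ahead of the robot, y to its left, z up, the work surface at z = 0. Lengths are in m, angles in degrees, forces in N, time in s.
With the tool pointing down it reaches from about 0.4 to 0.825 m from the base axis. Payload 7 kg.
Tool frame: the origin (TCP) lies at the very end of the fingers, on their centre line; the grasp point (between the pads) lies behind it (r.grasp_offset is the z of the grasp point in the tool frame, in m); z points along the fingers, y is the direction in which the jaws open and shut (so a half turn about z gives the same grasp; the last joint's range is limited). The gripper opens to 88 mm and grips with 3 to 60 N. Pads are 19 mm wide; open, the fingers measure 130 mm over their backs; the gripper's body (78 mm by 193 mm) begins 47 mm behind the grasp point.
Start: joints at [-50.873, 20.546, 0.682, 0, -70.136, -16.507], TCP at [0.26, -0.623, 0.227] pointing down, gripper open.
Joint ranges: [-176.03, 176.03], [-82.01, 121.73], [-58.28, 71.71], [-173.87, 95.51], [-174.79, -0.11], [-173.66, 173.66]. Speed limits (degrees/s): [136.94, 136.94, 172.46, 180, 180, 180].

INTERFACE

Orientations are given as [roll, pitch, yaw] about the fixed x, y, z axes, in that order (R = Rz(yaw) Ry(pitch) Rx(roll)).
In Python, from plant import r gives the robot as it stands. The module is installed in compiled form; this text tells all that it offers.
- The arm moves only by the tool servo_tool, never from a script. Its argument "targets" is a list of rows, each an object of numbers: "dx", "dy", "dz": the shift along the world's x, y, z in cm; "spin": the turn about the world's z in rad; "grip": the opening in per cent of the stroke, from 0 (shut) to 100 (fully open). A call has exactly 10 rows; each row is the pose to reach, as a shift and turn from the pose commanded when the call began; what a row does not reach only later rows make up. A row lasts 1/12 s, in which the tool goes at most 41.7 mm and 7.16 degrees, less where a joint would pass 70% of its speed; a pose out of reach is approached as far as the arm can. A call with a gripper value outside its range is refused whole. The fingers move at their own pace and stop on an object; "squeeze" is the grip in N (left out, the last holds). Time passes only in rows, so rows that repeat a pose let the fingers close, or fill a call up. It gives the time, the measured TCP pose, the force and the opening at its end, in the units of the state.
- r.get_state(): the state, without advancing time (a new reading comes with each control period).
- r.capture(name): name is "scene" or "top" or "wrist"; returns the picture (480x640x3 uint8, blue, green, red); there is no depth.
- r.get_calibration(name): a dict with "K" (3x3 intrinsics, pixels), "extrinsics" (4x4, takes a point from camera to world coordinates). Camera axes: x right, y down, z forward; pixel columns grow to the right and rows downward; lengths in m; the calibration is good to about 2 mm. The wrist camera is an equidistant fisheye: a pixel r from the principal point sees the ray r / f radians off the axis. A picture is of the moment at which its call begins: read the wrist's pose just before it. get_calibration takes no time and is no camera call; for the wrist camera it gives the pose at the moment of the call.
- r.close_job(): hands the job in, once; it reports no verdict.
Trained networks look in the newest picture that a camera, given by its name, has taken for a name from the list of things; names that differ only in an ending like _2 or _b are one class to them, and where a whole thing is asked for, a point or a joint stands for the part that bears it (a point fixed in the world has none). Each returns a list of dicts, best first, with "p" (0 to 1); they miss things now and then, are a little off and sometimes report something else, mostly with a low value. They report only what shows in the picture. A call takes as long as a camera call.
- r.cut_out(name, camera): "mask" (480x640 bool, what is visible of it) and "extent" ([left, top, right, bottom] in pixels, round what is visible of it).
The state is a dict: "time_s": time; "joints": joint angles; "qd": joint speeds; "joint_torque": joint torques, N m; "tcp_pos": TCP position; "eef_rot": TCP orientation; "contact_force": force on the tool from outside, world axes, zero at the start; "moment": the same for the moment, N m; "gripper_width": finger opening in m.
Only numpy, scipy, OpenCV 4.12 (cv2) and the standard library are available. Lean on these libraries where they do the work, as an engineer would, in place of code of your own. Each camera call takes 0.05 s, during which the arm holds its last target. There are 200 camera calls.

TASK

Load the filled syringe into the bench dispenser: lift the sprung clamp bar by its knob and turn it aside until it rests there, then lay the barrel in the cradle, nozzle to the same end as the clamp, with its flange dropped fully into the holder's cross slot (the holder may be set a little either way along its rail, so feel for the slot). Then turn the bar back over the barrel and lower it gently, without letting it snap down or forcing anything, until its spring alone holds the barrel; leave the glue bottle, the toothpick tin and the parts case where they are.

Things in the scene. Friction and masses are not known exactly. Their poses are not given: they have to be found in the camera images.
- pump: The dispenser, a fixed white box 112 x 270 mm, flat aluminium deck 50 mm high. Origin on the worktop under the middle of the flange holder's range; +y along the cradle to the clamp and nozzle end, +x towards the front panel. Deck parts besides the ones below: the drive's pusher, 47 mm over the deck, from y = -77 mm backwards. Nothing stands on the deck along the cradle from y = 33 to 93 mm.
- cradle_mid (a point): Point on the axis of a seated barrel at the middle of the holder's range, 26 mm over the deck; axes as the dispenser's (seated axis along y). Holder: dark steel block 44 mm long, clamped on a rail, does not yield; cheeks 16.5 to 27 mm to either side of the axis, tops 5 mm below the axis, one cross slot 5 mm wide cut through both at mid-block, deep enough for the flange; V channel between.
- holder_range (a point): Same point as cradle_mid. The holder's slot is set anywhere from 10 mm before to 10 mm beyond it along y; the setting is not measured, feel for it. A flange beside the slot rides on the cheek tops and that end of the barrel is 9 mm too high; over the slot it can drop these 9 mm until the barrel lies in the V.
- front_vee (a point): Point on the seated axis over the front V block, 102 mm along y from cradle_mid; the block is 18 mm long and its top is 20 mm over the deck. The barrel lies on it; the clamp pad presses here. Axes as the dispenser's.
- clamp_knob (a point): Centre of the black pull knob on the clamp post's vertical axis (44 mm in -x from front_vee), 103.5 mm over the worktop when clamp_lift is 0. Block 16 mm wide (y, across the bar), 34 mm long (x, along the bar towards the pad), 15 mm high, with a 20 mm wide, 4 mm thick lip on top, up to 11 mm above this point. Bar: 15 mm wide, top 11.5 mm below, 62 mm out. Collar on the deck, 32 mm across, 24 mm high.
- clamp_pad: Dark rubber pad under the bar, 26 x 13 x 3.5 mm, 44 mm from the post's axis, that bears on the barrel. Origin on the post's axis at deck height when clamp_lift is 0; axes as clamp_knob's.
- clamp_lift (a joint): Height of the bar, m: 0 down with nothing under it, 0.010 with the pad on a seated barrel, stop at 0.027. Spring pulls down 6 N at 0, 8 N at 0.010, 10 N at 0.020, plus 1 N weight, and grease resists 0.4 N per 10 mm/s, so let go over the barrel it snaps down. A pin on the post sits in a deep collar slot at turn 0: the bar turns only above 0.019; let go elsewhere the pin stands on the rim at 0.019, or in the rest notch (turn 1.31) at about 0.015.
- clamp_turn (a joint): Turn of the bar about the vertical post, rad, counter-clockwise seen from above: 0 across the barrel, 1.31 at the shallow rest notch, where the bar points along the cradle to the nozzle end; stops at -0.06 and 1.42. Turns easily with the knob when lifted.
- barrel_grip (a point): Point on the syringe's axis 38 mm ahead of the flange, near its balance point; grasp here across the 28 mm barrel. Axes: y to the nozzle, z up, x along the flange wings. Stiff, clear with white filling, 70 to 120 g (plunger does not move), lies flat on a 3 mm mat, axis 17 mm over the worktop. Barrel from the flange to 120 mm ahead, thin nozzle to 143 mm; 27 mm thumb disc 53 mm behind the flange.
- flange (a point): Centre of the syringe's flange, on its axis: a plate 46 mm wide (x), 28 mm high (z), 3 mm thick (y); axes as barrel_grip's.
- barrel_front (a point): Point on the syringe's axis 115 mm ahead of the flange; axes as barrel_grip's.
- syringe: The syringe; origin and axes as point flange. Round its place are fixed things to keep clear of: a magnifier lamp (ring head 120 mm across, 0.22 to 0.31 m up, middle 0.50 m ahead and 0.37 m to the right of the robot; thin post 0.54 m ahead, 0.25 m right) and a shallow blue tray 16 mm high (middle 0.485 m ahead, 0.10 m right, 130 mm square).
- white_glue: Bystander: white glue bottle with a cone cap, 35 mm across, 84 mm high, origin under its centre. Leave it.
- toothpick_tin: Bystander: open tin of toothpicks, 42 mm across, 66 mm high, origin under its centre. Leave it.
- parts_case: Bystander: flat parts case 62 x 87 x 26 mm, origin under its centre. Leave it.

How it is judged:
By the outcome, as a careful person would: the job done as asked, in the order asked, and still so for the second after the job is handed in, with the robot touching nothing.
It also fails if it takes over 72 s, if anything falls off the work surface, if the arm or the gripper's body presses on something with over 40 N, if the wrist force passes 120 N, or if a joint passes its speed limit or range.

## Working session

There is one attempt and no reset: what is moved stays moved. The work goes in short steps, Python scripts to look and compute and a tool call to move; the robot and the scene stay as the last step left them, time stands still between calls to the robot, and variables do not carry over. Pictures are saved under pics/ and viewed, about 8 in all and at most 12, crops included, and the job is handed in when it is done.

Besides the shell and the picture viewer there is one more tool, called after ">>>" as name(argument=value, ...), one argument or row to a line, values as JSON. servo_tool: Moves the arm, as the interface text tells. Its arguments: {"type":"object","properties":{"targets":{"type":"array"},"squeeze":{"type":"number"}},"required":["targets"]}

```bash
mkdir -p pics
cat > h.py <<'E'
import numpy as np, cv2
from plant import r
def cal(n):
    c=r.get_calibration(n); return np.array(c["K"]),np.array(c["extrinsics"])
def ray(n,u,v,c=None):
    K,T=c or cal(n)
    x=(u-K[0,2])/K[0,0]; y=(v-K[1,2])/K[1,1]
    if n=="wrist":
        t=np.hypot(x,y); d=np.array([x/t*np.sin(t),y/t*np.sin(t),np.cos(t)]) if t>1e-9 else np.array([0,0,1.])
    else: d=np.array([x,y,1.])
    d=T[:3,:3]@d; return T[:3,3],d/np.linalg.norm(d)
def atz(n,u,v,z,c=None):
    o,d=ray(n,u,v,c); return o+d*(z-o[2])/d[2]
def proj(n,p,c=None):
    K,T=c or cal(n); q=T[:3,:3].T@(np.array(p)-T[:3,3])
    if n=="wrist":
        t=np.arctan2(np.hypot(q[0],q[1]),q[2]); s=t/max(np.hypot(q[0],q[1]),1e-9); x,y=q[0]*s,q[1]*s
    else: x,y=q[:2]/q[2]
    return np.array([K[0,0]*x+K[0,2],K[1,1]*y+K[1,2]])
def tri(rays):
    A=np.zeros((3,3));b=np.zeros(3)
    for o,d in rays:
        P=np.eye(3)-np.outer(d,d);A+=P;b+=P@o
    p=np.linalg.solve(A,b); return p,[np.linalg.norm((np.eye(3)-np.outer(d,d))@(p-o)) for o,d in rays]
E
python3 - <<'E'
from h import *
np.set_printoptions(precision=3,suppress=True)
s=r.get_state();print(s["time_s"],s["tcp_pos"],s["eef_rot"],s["contact_force"],r.grasp_offset)
for n in ("scene","top"):
    im=r.capture(n);cv2.imwrite(f"pics/{n}0.png",im);print(n,cal(n))
    for k in ("pump","syringe","clamp_knob","clamp_pad","white_glue","toothpick_tin","parts_case"):
        for d in r.cut_out(k,n)[:2]:
            m=d["mask"];ys,xs=np.nonzero(m);print(k,round(d["p"],2),d["extent"],m.sum(),xs.mean().round(1),ys.mean().round(1))
print(cal("wrist"))
E
```

```text
0.0 [ 0.259 -0.623  0.226] [ 179.904   -0.006 -157.387] [-0.236 -0.498 -0.272] -0.0188
scene (array([[565.152,   0.   , 320.293],
       [  0.   , 565.152, 236.466],
       [  0.   ,   0.   ,   1.   ]]), array([[ 0.476, -0.448,  0.757, -0.298],
       [-0.879, -0.222,  0.421, -0.485],
       [-0.021, -0.866, -0.499,  0.623],
       [ 0.   ,  0.   ,  0.   ,  1.   ]]))
pump 0.81 [198.3, 192.4, 336.3, 263.5] 6196 266.8 227.8
syringe 0.84 [325.4, 303.7, 438.8, 338.0] 1713 380.6 319.3
clamp_knob 0.68 [303.2, 188.6, 325.5, 222.5] 354 314.3 204.7
white_glue 0.6 [373.1, 230.2, 391.5, 265.9] 503 382.1 249.3
toothpick_tin 0.73 [176.1, 250.0, 200.1, 281.7] 610 187.5 265.9
toothpick_tin 0.25 [327.4, 308.3, 434.5, 333.9] 1628 381.8 319.2
parts_case 0.95 [225.5, 270.8, 287.6, 308.8] 1428 257.5 289.2
parts_case 0.4 [326.0, 305.0, 439.4, 336.1] 1489 382.3 318.8
top (array([[534.975,   0.   , 316.811],
       [  0.   , 534.975, 235.718],
       [  0.   ,   0.   ,   1.   ]]), array([[-0.017, -0.991,  0.136,  0.381],
       [-1.   ,  0.016, -0.003, -0.054],
       [ 0.001, -0.136, -0.991,  1.108],
       [ 0.   ,  0.   ,  0.   ,  1.   ]]))
pump 0.81 [153.5, 170.1, 292.4, 254.3] 7776 222.6 214.7
syringe 0.82 [350.3, 251.6, 424.6, 324.8] 1182 388.9 289.1
clamp_knob 0.87 [261.3, 168.5, 277.6, 212.4] 336 269.3 188.8
white_glue 0.74 [339.8, 188.6, 360.2, 208.9] 272 348.0 197.7
toothpick_tin 0.64 [178.0, 293.5, 202.3, 316.5] 472 191.1 305.6
parts_case 0.94 [245.9, 286.1, 293.1, 313.4] 1342 269.1 299.3
parts_case 0.74 [152.3, 168.4, 292.7, 255.7] 8055 222.6 214.7
(array([[371.648,   0.   , 316.699],
       [  0.   , 371.648, 242.861],
       [  0.   ,   0.   ,   1.   ]]), array([[-0.385,  0.878,  0.285,  0.181],
       [ 0.923,  0.366,  0.118, -0.656],
       [-0.001,  0.308, -0.951,  0.385],
       [ 0.   ,  0.   ,  0.   ,  1.   ]]))
```

Run:
```python
import cv2,numpy as np
a=cv2.imread("pics/top0.png")[150:345,140:440];b=cv2.imread("pics/scene0.png")[170:350,165:450]
cv2.imwrite("pics/a.png",cv2.resize(a,(800,520),interpolation=cv2.INTER_CUBIC));cv2.imwrite("pics/b.png",cv2.resize(b,(800,505),interpolation=cv2.INTER_CUBIC))
```

```text
(no output)
```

View pics/a.png

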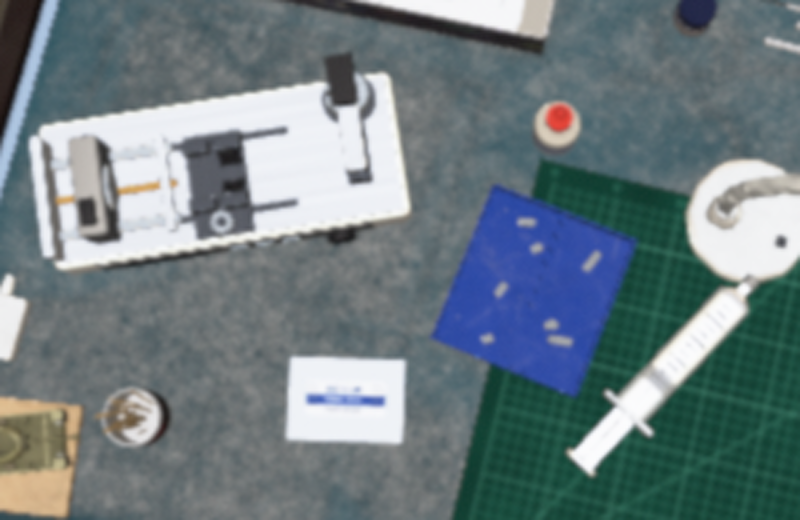

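View pics/b.png

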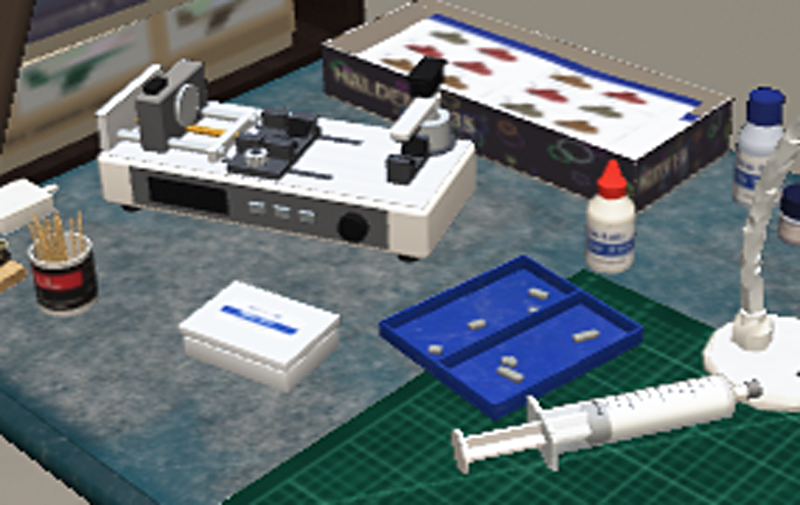

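The top view shows the pump at upper left, with the clamp at its right end (world −y). The syringe lies lower right on the mat, with its flange near (375,304) px in the full image, its nozzle towards the lamp base at about (421,257), and the blue tray on its left. The scene view agrees: clamp bar across the barrel line, flange at about (360,324), nozzle tip at about (435,306).

Run:
```python
from h import *
np.set_printoptions(precision=4,suppress=True)
A=lambda p:(140+p[0]*.375,150+p[1]*.375)
B=lambda p:(165+p[0]/2.807,170+p[1]/2.806)
ct,cs=cal("top"),cal("scene")
for n,a,b in (("flange",(629,413),(548,432)),("tip",(753,282),(760,384)),("disc",(583,462),(460,452)),("knobtop",(340,64),(428,67)),("deck-front-nozzle corner",(410,213),(420,212)),("deck front back corner",(60,268),(102,157)),("deckback nozzle corner",(388,75),(475,139))):
    p,e=tri([ray("top",*A(a),ct),ray("scene",*B(b),cs)]);print(n,p,np.array(e)*1000)
for n,a in (("fn",(410,213)),("fb",(60,268)),("bn",(388,75)),("bb",(38,127)),("holder c",(218,185))): print(n,atz("top",*A(a),.05,ct))
print("holder ctr top",atz("top",*A((219,185)),.071,ct))
for n,a in (("flange",(629,413)),("tip",(753,282)),("disc",(583,462))): print(n,atz("top",*A(a),.017,ct))
```

```text
flange [ 0.3879 -0.1753  0.019 ] [0.9028 0.9028]
tip [ 0.4858 -0.2735  0.0222] [1.4862 1.4862]
disc [ 0.3507 -0.1377  0.0172] [1.3038 1.3038]
knobtop [0.6377 0.0372 0.1088] [2.3846 2.3846]
deck-front-nozzle corner [ 0.5376 -0.0095  0.0486] [2.3845 2.3845]
deck front back corner [0.5023 0.2502 0.0468] [0.6987 0.6987]
deckback nozzle corner [0.6443 0.0041 0.0523] [0.2311 0.2311]
fn [ 0.5387 -0.0116  0.05  ]
fb [0.5015 0.2498 0.05  ]
bn [0.645 0.004 0.05 ]
bb [0.609  0.2689 0.05  ]
holder c [0.5624 0.1325 0.05  ]
holder ctr top [0.5587 0.1281 0.071 ]
flange [ 0.3875 -0.1747  0.017 ]
tip [ 0.4857 -0.2732  0.017 ]
disc [ 0.3514 -0.1388  0.017 ]
```

>>> servo_tool(
  targets=[
    {"dx": 0.4,"dy": 4,"dz": 0.5},
    {"dx": 0.8,"dy": 8,"dz": 1},
    {"dx": 1.2,"dy": 12,"dz": 1},
    {"dx": 1.6,"dy": 16,"dz": 1},
    {"dx": 2,"dy": 20,"dz": 1},
    {"dx": 2.5,"dy": 24,"dz": 1},
    {"dx": 3,"dy": 28,"dz": 1},
    {"dx": 4.3,"dy": 31.7,"dz": 1},
    {"dx": 5.6,"dy": 35.4,"dz": 1},
    {"dx": 7,"dy": 39,"dz": 1},
  ],
)

```text
validation failed for argument at $.ta...
```

>>> servo_tool(
  targets=[
    {"dx": 2,"dy": 3.5},
    {"dx": 4.5,"dy": 6.5},
    {"dx": 7.5,"dy": 9},
    {"dx": 10.5,"dy": 11.5,"spin": -0.05},
    {"dx": 13,"dy": 14,"spin": -0.1},
    {"dx": 16,"dy": 17,"spin": -0.15},
    {"dx": 19,"dy": 20,"spin": -0.2},
    {"dx": 22,"dy": 23,"spin": -0.253},
    {"dx": 25,"dy": 26,"spin": -0.253},
    {"dx": 27,"dy": 28.5,"spin": -0.253},
  ],
)

```text
validation failed for argument at $.ta...
```

>>> servo_tool(
  targets=[
    {"dx": 0.4,"dy": 4,"dz": 0.5,"spin": 0,"grip": 100},
    {"dx": 0.8,"dy": 8,"dz": 1,"spin": 0,"grip": 100},
    {"dx": 1.2,"dy": 12,"dz": 1,"spin": 0,"grip": 100},
    {"dx": 1.6,"dy": 16,"dz": 1,"spin": 0,"grip": 100},
    {"dx": 2,"dy": 20,"dz": 1,"spin": 0,"grip": 100},
    {"dx": 2.5,"dy": 24,"dz": 1,"spin": 0,"grip": 100},
    {"dx": 3,"dy": 28,"dz": 1,"spin": 0,"grip": 100},
    {"dx": 4.3,"dy": 31.7,"dz": 1,"spin": 0,"grip": 100},
    {"dx": 5.6,"dy": 35.4,"dz": 1,"spin": 0,"grip": 100},
    {"dx": 7,"dy": 39,"dz": 1,"spin": 0,"grip": 100},
  ],
)

```text
time_s: 1.63
tcp_pos: [0.3295, -0.2314, 0.2371]
eef_rot: [-180.0, 0.1, -157.4]
contact_force: [1.8, 0.2, 0.2]
gripper_width: 0.0878
```

>>> servo_tool(
  targets=[
    {"dx": 2,"dy": 3.5,"dz": 0,"spin": 0,"grip": 100},
    {"dx": 4.5,"dy": 6.5,"dz": 0,"spin": 0,"grip": 100},
    {"dx": 7.5,"dy": 9,"dz": 0,"spin": 0,"grip": 100},
    {"dx": 10.5,"dy": 11.5,"dz": 0,"spin": -0.05,"grip": 100},
    {"dx": 13,"dy": 14,"dz": 0,"spin": -0.1,"grip": 100},
    {"dx": 16,"dy": 17,"dz": 0,"spin": -0.15,"grip": 100},
    {"dx": 19,"dy": 20,"dz": 0,"spin": -0.2,"grip": 100},
    {"dx": 22,"dy": 23,"dz": 0,"spin": -0.253,"grip": 100},
    {"dx": 25,"dy": 26,"dz": 0,"spin": -0.253,"grip": 100},
    {"dx": 27,"dy": 28.5,"dz": 0,"spin": -0.253,"grip": 100},
  ],
)

```text
time_s: 2.47
tcp_pos: [0.6015, 0.054, 0.2364]
eef_rot: [-180.0, 0.0, -171.9]
contact_force: [0.8, 0.2, 0.5]
gripper_width: 0.0878
```

Run:
```python
from h import *
import pickle
np.set_printoptions(precision=4,suppress=True)
s=r.get_state();print(s["time_s"],s["tcp_pos"],s["eef_rot"],s["joints"])
c=cal("wrist");im=r.capture("wrist");cv2.imwrite("pics/w1.png",im);pickle.dump(c,open("w1.pkl","wb"))
print(proj("wrist",[.638,.037,.1145],c),proj("wrist",[.58,.132,.071],c),proj("wrist",[.5387,-.0116,.05],c))
```

```text
2.4667 [0.6015 0.054  0.2364] [-179.9912    0.0226 -171.8654] [  23.6528   13.5434   -7.8769    0.0156  -68.5602 -105.5239]
[290.8286 275.0669] [405.6712 211.2411] [257.0384 141.8197]
```

View pics/w1.png

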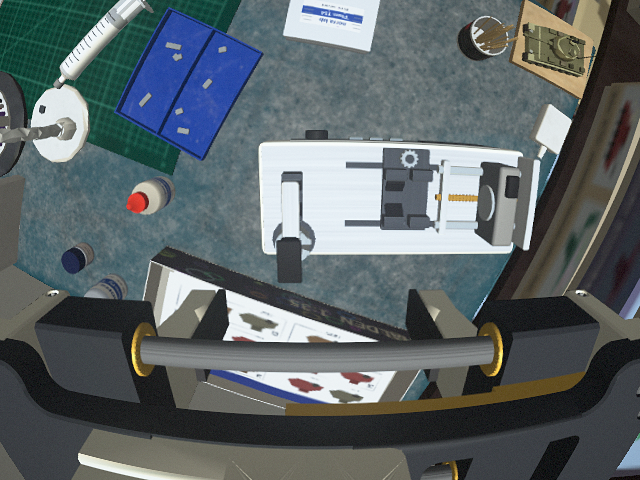

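The wrist view shows the pump upright: knob at about (289,262), bar tip at (291,173), deck corners at about (260,143) and (263,253), and the dark holder spanning u 383–432. I'll zoom in on that.

Run:
```python
from h import *
im=cv2.imread("pics/w1.png")[125:290,250:450]
cv2.imwrite("pics/w1c.png",cv2.resize(im,(720,594),interpolation=cv2.INTER_CUBIC))
```

```text
(no output)
```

View pics/w1c.png

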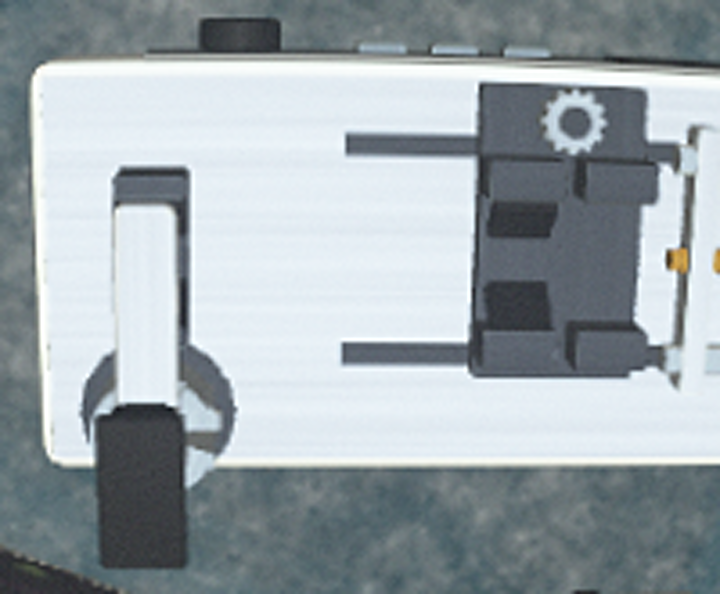

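The crop shows the knob's top face at about (95–187, 418–568) in crop px. The holder's cross-slot lies between the cheek blocks, at about (580,182) and (563,352), and the bar is clear.

Run:
```python
from h import *
import pickle
np.set_printoptions(precision=4,suppress=True)
c=pickle.load(open("w1.pkl","rb"))
W=lambda p,z:atz("wrist",250+p[0]/3.6,125+p[1]/3.6,z,c)
a=np.radians(-81.9);Y=np.array([np.cos(a),np.sin(a)]);X=np.array([-Y[1]*-1,0]);X=np.array([Y[1],-Y[0]])
o=np.array([.580,.132])
for n,p,z in [("deckFN",(33,65),.05),("deckBN",(47,465),.05),("knob n1",(96,418),.1145),("knob n2",(187,418),.1145),("knob f1",(102,568),.1145),("knob f2",(187,567),.1145),("bar tip L",(116,205),.092),("bar tipR",(178,205),.092),("barL",(118,400),.092),("barR",(178,400),.092),("slotU l",(573,182),.071),("slotU r",(583,182),.071),("slotD l",(556,345),.071),("slotD r",(569,345),.071),("hold UL",(483,165),.071),("hold LL",(480,330),.071),("hold UR",(657,165),.071),("hold LR",(645,325),.071)]:
    w=W(p,z)[:2];d=w-o;print(n,w,"pumpxy",np.array([d@X,d@Y]))
print("X",X,"Y",Y)
```

```text
deckFN [ 0.5396 -0.0095] pumpxy [0.0599 0.1344]
deckBN [0.6475 0.0059] pumpxy [-0.049   0.1344]
knob n1 [0.6106 0.0223] pumpxy [-0.0148  0.1129]
knob n2 [0.6077 0.0423] pumpxy [-0.0148  0.0927]
knob f1 [0.6464 0.0275] pumpxy [-0.0511  0.1128]
knob f2 [0.6433 0.0469] pumpxy [-0.0507  0.0932]
bar tip L [0.5665 0.0195] pumpxy [0.0292 0.1095]
bar tipR [0.5646 0.0336] pumpxy [0.0291 0.0952]
barL [0.6128 0.0255] pumpxy [-0.0175  0.11  ]
barR [0.6108 0.0397] pumpxy [-0.0175  0.0958]
slotU l [0.5473 0.1288] pumpxy [ 0.0329 -0.0014]
slotU r [0.5468 0.1313] pumpxy [ 0.0329 -0.004 ]
slotD l [0.589  0.1327] pumpxy [-0.009   0.0006]
slotD r [0.5885 0.1361] pumpxy [-0.009  -0.0029]
hold UL [0.5469 0.1055] pumpxy [0.0365 0.0216]
hold LL [0.5882 0.1123] pumpxy [-0.0053  0.0206]
hold UR [0.5392 0.1496] pumpxy [ 0.0379 -0.0232]
hold LR [0.5802 0.1552] pumpxy [-0.0035 -0.0229]
X [-0.99   -0.1409] Y [ 0.1409 -0.99  ]
```

>>> servo_tool(
  targets=[
    {"dx": 1,"dy": -0.8,"dz": 0,"spin": 0,"grip": 55},
    {"dx": 2.57,"dy": -1.9,"dz": -1,"spin": 0,"grip": 55},
    {"dx": 2.57,"dy": -1.9,"dz": -3.5,"spin": 0,"grip": 55},
    {"dx": 2.57,"dy": -1.9,"dz": -6,"spin": 0,"grip": 55},
    {"dx": 2.57,"dy": -1.9,"dz": -8.5,"spin": 0,"grip": 55},
    {"dx": 2.57,"dy": -1.9,"dz": -10.5,"spin": 0,"grip": 55},
    {"dx": 2.57,"dy": -1.9,"dz": -12,"spin": 0,"grip": 55},
    {"dx": 2.57,"dy": -1.9,"dz": -13.5,"spin": 0,"grip": 55},
    {"dx": 2.57,"dy": -1.9,"dz": -14.5,"spin": 0,"grip": 55},
    {"dx": 2.57,"dy": -1.9,"dz": -14.8,"spin": 0,"grip": 55},
  ],
)

```text
time_s: 3.35
tcp_pos: [0.6243, 0.0322, 0.0869]
eef_rot: [-180.0, -0.1, -171.9]
contact_force: [-0.5, -0.7, 0.1]
gripper_width: 0.0482
```

>>> servo_tool(
  targets=[
    {"dx": 0,"dy": 0,"dz": 0,"spin": 0,"grip": 30},
    {"dx": 0,"dy": 0,"dz": 0,"spin": 0,"grip": 25},
    {"dx": 0,"dy": 0,"dz": 0,"spin": 0,"grip": 20},
    {"dx": 0,"dy": 0,"dz": 0,"spin": 0,"grip": 10},
    {"dx": 0,"dy": 0,"dz": 0,"spin": 0,"grip": 10},
    {"dx": 0,"dy": 0,"dz": 0,"spin": 0,"grip": 10},
    {"dx": 0,"dy": 0,"dz": 0,"spin": 0,"grip": 10},
    {"dx": 0,"dy": 0,"dz": 0,"spin": 0,"grip": 10},
    {"dx": 0,"dy": 0,"dz": 0,"spin": 0,"grip": 10},
    {"dx": 0,"dy": 0,"dz": 0,"spin": 0,"grip": 10},
  ],
  squeeze=30,
)

```text
time_s: 4.18
tcp_pos: [0.6259, 0.0336, 0.0894]
eef_rot: [180.0, 0.1, -171.8]
contact_force: [-2.1, 4.9, 6.4]
gripper_width: 0.0192
```

>>> servo_tool(
  targets=[
    {"dx": 0,"dy": 0.1,"dz": 0.3,"spin": 0,"grip": 10},
    {"dx": 0,"dy": 0.1,"dz": 0.6,"spin": 0,"grip": 10},
    {"dx": 0,"dy": 0.1,"dz": 0.9,"spin": 0,"grip": 10},
    {"dx": 0,"dy": 0.1,"dz": 1.2,"spin": 0,"grip": 10},
    {"dx": 0,"dy": 0.1,"dz": 1.5,"spin": 0,"grip": 10},
    {"dx": 0,"dy": 0.1,"dz": 1.8,"spin": 0,"grip": 10},
    {"dx": 0,"dy": 0.1,"dz": 2.1,"spin": 0,"grip": 10},
    {"dx": 0,"dy": 0.1,"dz": 2.35,"spin": 0,"grip": 10},
    {"dx": 0,"dy": 0.1,"dz": 2.35,"spin": 0,"grip": 10},
    {"dx": 0,"dy": 0.1,"dz": 2.35,"spin": 0,"grip": 10},
  ],
  squeeze=40,
)

```text
time_s: 5.02
tcp_pos: [0.6251, 0.0339, 0.1121]
eef_rot: [180.0, -0.0, -171.9]
contact_force: [3.6, 2.6, -11.5]
gripper_width: 0.0189
```

>>> servo_tool(
  targets=[
    {"dx": 0,"dy": 0,"dz": 0,"spin": 0.07,"grip": 10},
    {"dx": 0,"dy": 0,"dz": 0,"spin": 0.18,"grip": 10},
    {"dx": 0,"dy": 0,"dz": 0,"spin": 0.29,"grip": 10},
    {"dx": 0,"dy": 0,"dz": 0,"spin": 0.4,"grip": 10},
    {"dx": 0,"dy": 0,"dz": 0,"spin": 0.51,"grip": 10},
    {"dx": 0,"dy": 0,"dz": 0,"spin": 0.62,"grip": 10},
    {"dx": 0,"dy": 0,"dz": 0,"spin": 0.73,"grip": 10},
    {"dx": 0,"dy": 0,"dz": 0,"spin": 0.84,"grip": 10},
    {"dx": 0,"dy": 0,"dz": 0,"spin": 0.95,"grip": 10},
    {"dx": 0,"dy": 0,"dz": 0,"spin": 1.06,"grip": 10},
  ],
)

```text
time_s: 5.85
tcp_pos: [0.6263, 0.033, 0.1125]
eef_rot: [-179.9, -0.0, -110.8]
contact_force: [7.2, -3.0, -13.1]
gripper_width: 0.019
```

>>> servo_tool(
  targets=[
    {"dx": 0,"dy": 0,"dz": 0,"spin": 0.1,"grip": 10},
    {"dx": 0,"dy": 0,"dz": 0,"spin": 0.19,"grip": 10},
    {"dx": 0,"dy": 0,"dz": 0,"spin": 0.25,"grip": 10},
    {"dx": 0,"dy": 0,"dz": 0,"spin": 0.25,"grip": 10},
    {"dx": 0,"dy": 0,"dz": 0,"spin": 0.25,"grip": 10},
    {"dx": 0,"dy": 0,"dz": -0.1,"spin": 0.25,"grip": 10},
    {"dx": 0,"dy": 0,"dz": -0.2,"spin": 0.25,"grip": 10},
    {"dx": 0,"dy": 0,"dz": -0.3,"spin": 0.25,"grip": 10},
    {"dx": 0,"dy": 0,"dz": -0.3,"spin": 0.25,"grip": 10},
    {"dx": 0,"dy": 0,"dz": -0.3,"spin": 0.25,"grip": 10},
  ],
)

```text
time_s: 6.68
tcp_pos: [0.6268, 0.033, 0.1097]
eef_rot: [-179.8, -0.0, -96.8]
contact_force: [7.8, -3.0, -11.5]
gripper_width: 0.0188
```

>>> servo_tool(
  targets=[
    {"dx": 0.1,"dy": 0,"dz": -0.1,"spin": 0,"grip": 10},
    {"dx": 0.1,"dy": 0,"dz": -0.2,"spin": 0,"grip": 10},
    {"dx": 0.1,"dy": 0,"dz": -0.3,"spin": 0,"grip": 10},
    {"dx": 0.1,"dy": 0,"dz": -0.4,"spin": 0,"grip": 10},
    {"dx": 0.1,"dy": 0,"dz": -0.45,"spin": 0,"grip": 10},
    {"dx": 0.1,"dy": 0,"dz": -0.5,"spin": 0,"grip": 10},
    {"dx": 0.1,"dy": 0,"dz": -0.55,"spin": 0,"grip": 10},
    {"dx": 0.1,"dy": 0,"dz": -0.6,"spin": 0,"grip": 10},
    {"dx": 0.1,"dy": 0,"dz": -0.6,"spin": 0,"grip": 10},
    {"dx": 0.1,"dy": 0,"dz": -0.6,"spin": 0,"grip": 10},
  ],
)

```text
time_s: 7.52
tcp_pos: [0.6275, 0.0331, 0.1046]
eef_rot: [-179.8, -0.0, -96.8]
contact_force: [4.0, -3.7, -2.2]
gripper_width: 0.019
```

>>> servo_tool(
  targets=[
    {"dx": 0,"dy": 0,"dz": 0,"spin": 0,"grip": 55},
    {"dx": 0,"dy": 0,"dz": 0,"spin": 0,"grip": 55},
    {"dx": 0,"dy": 0,"dz": 0,"spin": 0,"grip": 55},
    {"dx": 0,"dy": 0,"dz": 0,"spin": 0,"grip": 55},
    {"dx": 0,"dy": 0,"dz": 1,"spin": 0,"grip": 55},
    {"dx": 0,"dy": 0,"dz": 3.5,"spin": 0,"grip": 55},
    {"dx": 0,"dy": 0,"dz": 7,"spin": 0,"grip": 55},
    {"dx": -2,"dy": 0,"dz": 10,"spin": 0,"grip": 55},
    {"dx": -5,"dy": 0,"dz": 12,"spin": 0,"grip": 55},
    {"dx": -8,"dy": -1,"dz": 12,"spin": 0.1,"grip": 55},
  ],
)

```text
time_s: 8.35
tcp_pos: [0.5481, 0.025, 0.2284]
eef_rot: [-179.6, 0.1, -91.1]
contact_force: [1.3, 0.4, 0.5]
gripper_width: 0.0478
```

>>> servo_tool(
  targets=[
    {"dx": -2,"dy": -2,"dz": 0,"spin": 0.1,"grip": 55},
    {"dx": -4,"dy": -4,"dz": 0,"spin": 0.2,"grip": 55},
    {"dx": -6,"dy": -6,"dz": 0,"spin": 0.3,"grip": 55},
    {"dx": -8,"dy": -8,"dz": 0,"spin": 0.4,"grip": 55},
    {"dx": -10,"dy": -10,"dz": 0,"spin": 0.5,"grip": 55},
    {"dx": -12,"dy": -12,"dz": 0,"spin": 0.6,"grip": 55},
    {"dx": -13,"dy": -14,"dz": 0,"spin": 0.7,"grip": 55},
    {"dx": -14,"dy": -16,"dz": 0,"spin": 0.8,"grip": 55},
    {"dx": -14,"dy": -17,"dz": 0,"spin": 0.8,"grip": 55},
    {"dx": -14,"dy": -17,"dz": 0,"spin": 0.8,"grip": 55},
  ],
)

```text
time_s: 9.18
tcp_pos: [0.4057, -0.1474, 0.2241]
eef_rot: [-180.0, -0.1, -45.3]
contact_force: [0.2, -0.4, 1.1]
gripper_width: 0.0483
```

Run:
```python
from h import *
import pickle
np.set_printoptions(precision=4,suppress=True)
s=r.get_state();print(s["time_s"],s["tcp_pos"],s["eef_rot"],s["joints"],s["contact_force"])
c=cal("wrist");im=r.capture("wrist");cv2.imwrite("pics/w2.png",im);pickle.dump(c,open("w2.pkl","wb"))
print(c[1][:3,3])
u=[proj("wrist",p,c) for p in ([.3875,-.1747,.017],[.4857,-.2732,.017],[.3514,-.1388,.017])];print(u)
for k in ("syringe",):
    for d in r.cut_out(k,"wrist")[:2]:
        ys,xs=np.nonzero(d["mask"]);print(k,d["p"],d["extent"],len(xs))
```

```text
9.1833 [ 0.4057 -0.1474  0.2241] [-179.9589   -0.0581  -45.319 ] [  6.4309  -3.1742 -28.3736   0.0223 -64.7324  38.2406] [ 0.1592 -0.4275  1.0748]
[ 0.464  -0.2078  0.383 ]
[array([347.523 , 204.1409]), array([348.3317,  64.9488]), array([346.7943, 251.8977])]
syringe 0.91 [324.3, 60.2, 370.6, 259.0] 4980
syringe 0.25 [0.0, 165.6, 142.1, 328.5] 13766
```

View pics/w2.png

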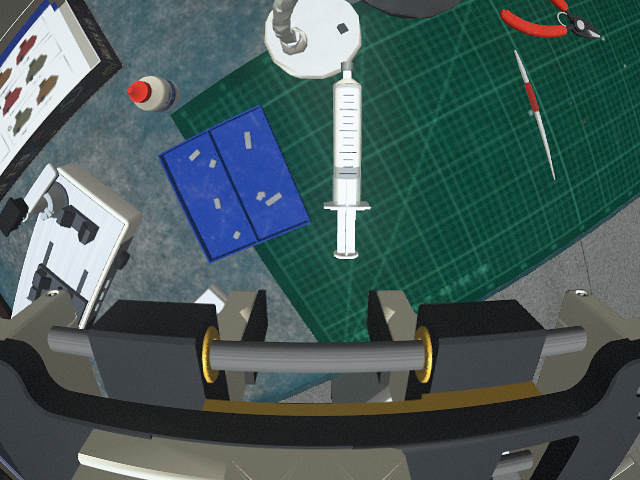

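The wrist view shows the syringe free on the mat: flange at (347,206), nozzle tip at (347,63), thumb disc at (345,257). The tray and lamp base are beside it, and the pump's bar can be seen turned aside at the left.

Run:
```python
from h import *
import pickle
np.set_printoptions(precision=4,suppress=True)
c=pickle.load(open("w2.pkl","rb"));ct=cal("top")
m=[d for d in r.cut_out("syringe","wrist")][0]["mask"]
P={}
for n,p,t in (("fl",(347,206),(375.9,304.9)),("tip",(347.2,63),(422.4,255.8)),("disc",(345.3,257),(358.6,323.2))):
    P[n]=atz("wrist",*p,.017,c);print(n,P[n],tri([ray("wrist",*p,c),ray("top",*t,ct)]))
# axis from barrel mask rows midpoints
q=[]
for v in list(range(80,200,4)):
    xs=np.nonzero(m[v])[0]
    if len(xs): q.append(atz("wrist",xs.mean(),v,.017,c))
q=np.array(q);d=np.linalg.svd(q-q.mean(0))[2][0];d*=np.sign(d[0]);print("axis",np.degrees(np.arctan2(d[1],d[0])),q.mean(0))
f=P["fl"];print("proj flange on axis",q.mean(0)+d*((f-q.mean(0))@d),"grip",q.mean(0)+d*((f-q.mean(0))@d+.038))
print(np.linalg.norm(P["tip"]-P["fl"]),np.linalg.norm(P["disc"]-P["fl"]))
```

```text
fl [ 0.3865 -0.173   0.017 ] (array([ 0.3876, -0.1738,  0.0234]), [np.float64(0.00033199115730190963), np.float64(0.00033199115730189743)])
tip [ 0.4878 -0.2738  0.017 ] (array([ 0.4916, -0.285 , -0.0435]), [np.float64(0.0003670705149047636), np.float64(0.0003670705149046301)])
disc [ 0.3484 -0.1338  0.017 ] (array([ 0.3524, -0.1372,  0.0312]), [np.float64(0.0007430408831974418), np.float64(0.0007430408831974812)])
axis -45.01651217210162 [ 0.4353 -0.2207  0.017 ]
proj flange on axis [ 0.387  -0.1724  0.017 ] grip [ 0.4139 -0.1993  0.017 ]
0.14296351132630372 0.05466883649093159
```

>>> servo_tool(
  targets=[
    {"dx": 0.4,"dy": -2.6,"dz": 0,"spin": 0.005,"grip": 60},
    {"dx": 0.83,"dy": -5.2,"dz": -1,"spin": 0.005,"grip": 60},
    {"dx": 0.83,"dy": -5.2,"dz": -4,"spin": 0.005,"grip": 60},
    {"dx": 0.83,"dy": -5.2,"dz": -7,"spin": 0.005,"grip": 60},
    {"dx": 0.83,"dy": -5.2,"dz": -10,"spin": 0.005,"grip": 60},
    {"dx": 0.83,"dy": -5.2,"dz": -13,"spin": 0.005,"grip": 60},
    {"dx": 0.83,"dy": -5.2,"dz": -16,"spin": 0.005,"grip": 60},
    {"dx": 0.83,"dy": -5.2,"dz": -18.5,"spin": 0.005,"grip": 60},
    {"dx": 0.83,"dy": -5.2,"dz": -20.5,"spin": 0.005,"grip": 60},
    {"dx": 0.83,"dy": -5.2,"dz": -21.5,"spin": 0.005,"grip": 60},
  ],
)

```text
time_s: 10.17
tcp_pos: [0.4136, -0.1972, 0.0057]
eef_rot: [179.9, 0.2, -44.9]
contact_force: [-0.9, 1.0, 0.5]
gripper_width: 0.0526
```

>>> servo_tool(
  targets=[
    {"dx": 0,"dy": 0,"dz": 0,"spin": 0,"grip": 45},
    {"dx": 0,"dy": 0,"dz": 0,"spin": 0,"grip": 40},
    {"dx": 0,"dy": 0,"dz": 0,"spin": 0,"grip": 36},
    {"dx": 0,"dy": 0,"dz": 0,"spin": 0,"grip": 20},
    {"dx": 0,"dy": 0,"dz": 0,"spin": 0,"grip": 20},
    {"dx": 0,"dy": 0,"dz": 0,"spin": 0,"grip": 20},
    {"dx": 0,"dy": 0,"dz": 0,"spin": 0,"grip": 20},
    {"dx": 0,"dy": 0,"dz": 0,"spin": 0,"grip": 20},
    {"dx": 0,"dy": 0,"dz": 0,"spin": 0,"grip": 20},
    {"dx": 0,"dy": 0,"dz": 0,"spin": 0,"grip": 20},
  ],
  squeeze=25,
)

```text
time_s: 11.0
tcp_pos: [0.4155, -0.198, 0.009]
eef_rot: [-179.9, -0.1, -45.0]
contact_force: [-1.2, 2.8, 6.8]
gripper_width: 0.027
```

>>> servo_tool(
  targets=[
    {"dx": 0,"dy": 0,"dz": 1,"spin": 0,"grip": 20},
    {"dx": 0,"dy": 0,"dz": 3.5,"spin": 0,"grip": 20},
    {"dx": 0,"dy": 0,"dz": 6.5,"spin": 0,"grip": 20},
    {"dx": 0,"dy": 1,"dz": 9.5,"spin": 0,"grip": 20},
    {"dx": 0,"dy": 2.5,"dz": 12.5,"spin": 0,"grip": 20},
    {"dx": 0.5,"dy": 5,"dz": 15,"spin": -0.05,"grip": 20},
    {"dx": 2,"dy": 8,"dz": 15.5,"spin": -0.12,"grip": 20},
    {"dx": 3.5,"dy": 11,"dz": 15.5,"spin": -0.2,"grip": 20},
    {"dx": 5,"dy": 14,"dz": 15.5,"spin": -0.28,"grip": 20},
    {"dx": 7,"dy": 17,"dz": 15.5,"spin": -0.36,"grip": 20},
  ],
  squeeze=30,
)

```text
time_s: 11.83
tcp_pos: [0.4842, -0.0267, 0.1639]
eef_rot: [-179.9, 0.0, -65.9]
contact_force: [-0.0, -0.5, -0.4]
gripper_width: 0.0269
```

>>> servo_tool(
  targets=[
    {"dx": 2,"dy": 3,"dz": 0,"spin": -0.08,"grip": 20},
    {"dx": 4,"dy": 6,"dz": 0,"spin": -0.16,"grip": 20},
    {"dx": 6,"dy": 8.5,"dz": 0,"spin": -0.22,"grip": 20},
    {"dx": 7.5,"dy": 10.5,"dz": 0,"spin": -0.26,"grip": 20},
    {"dx": 8.5,"dy": 12,"dz": 0,"spin": -0.284,"grip": 20},
    {"dx": 8.8,"dy": 12.3,"dz": 0,"spin": -0.284,"grip": 20},
    {"dx": 8.8,"dy": 12.3,"dz": 0,"spin": -0.284,"grip": 20},
    {"dx": 8.8,"dy": 12.3,"dz": -1,"spin": -0.284,"grip": 20},
    {"dx": 8.8,"dy": 12.3,"dz": -2,"spin": -0.284,"grip": 20},
    {"dx": 8.8,"dy": 12.3,"dz": -2,"spin": -0.284,"grip": 20},
  ],
)

```text
time_s: 12.67
tcp_pos: [0.5704, 0.0936, 0.1405]
eef_rot: [179.8, -0.0, -81.9]
contact_force: [-0.6, -0.2, -1.5]
gripper_width: 0.0268
```

Run:
```python
from h import *
import pickle
np.set_printoptions(precision=4,suppress=True)
s=r.get_state();print(s["time_s"],s["tcp_pos"],s["eef_rot"],s["joints"],s["contact_force"],s["gripper_width"])
a=r.capture("top")[150:270,140:330];b=r.capture("scene")[160:290,165:375]
cv2.imwrite("pics/c.png",np.vstack([cv2.resize(a,(480,303),interpolation=cv2.INTER_CUBIC),cv2.resize(b,(480,297),interpolation=cv2.INTER_CUBIC)]))
```

```text
12.6667 [0.5704 0.0936 0.1405] [179.7811  -0.0229 -81.934 ] [ 28.6543  15.6879 -18.3211  -0.0668 -56.2041 -20.5511] [-0.5789 -0.2329 -1.4664] 0.026761336242524025
```

View pics/c.png

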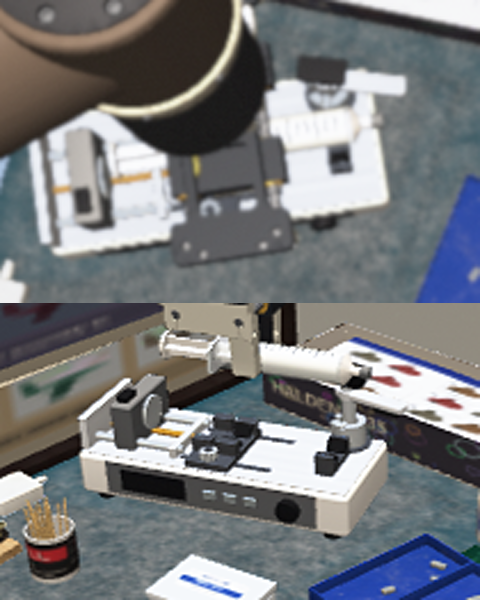

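The stacked picture shows the bar resting aside, pointing to the nozzle end. The syringe hangs level over the cradle with its nozzle at the clamp end, its flange over the holder, and the front V block below it.

>>> servo_tool(
  targets=[
    {"dx": 0.1,"dy": 0,"dz": -0.7,"spin": 0,"grip": 20},
    {"dx": 0.1,"dy": 0,"dz": -1.5,"spin": 0,"grip": 20},
    {"dx": 0.1,"dy": 0,"dz": -2.5,"spin": 0,"grip": 20},
    {"dx": 0.1,"dy": 0,"dz": -3.5,"spin": 0,"grip": 20},
    {"dx": 0.1,"dy": 0,"dz": -4.5,"spin": 0,"grip": 20},
    {"dx": 0.1,"dy": 0,"dz": -5.2,"spin": 0,"grip": 20},
    {"dx": 0.1,"dy": 0,"dz": -5.5,"spin": 0,"grip": 20},
    {"dx": 0.1,"dy": 0,"dz": -5.5,"spin": 0,"grip": 20},
    {"dx": 0.1,"dy": 0,"dz": -5.5,"spin": 0,"grip": 20},
    {"dx": 0.1,"dy": 0,"dz": -5.5,"spin": 0,"grip": 20},
  ],
)

```text
time_s: 13.6
tcp_pos: [0.574, 0.0951, 0.0884]
eef_rot: [-180.0, 0.0, -81.9]
contact_force: [0.5, 0.2, 0.0]
gripper_width: 0.0273
```

Run:
```python
from h import *
import pickle
np.set_printoptions(precision=4,suppress=True)
s=r.get_state();print(s["time_s"],s["tcp_pos"],s["eef_rot"],s["contact_force"],s["gripper_width"])
c=cal("wrist");im=r.capture("wrist");cv2.imwrite("pics/w3.png",im);pickle.dump(c,open("w3.pkl","wb"))
cv2.imwrite("pics/w3c.png",cv2.resize(im[90:340,200:440],(576,600),interpolation=cv2.INTER_CUBIC))
t=np.array(s["tcp_pos"]);Y=np.array([.1409,-.99,0])
for d in (-38,0,64,77,82,105):print(d,proj("wrist",t+[0,0,.008]+Y*d/1000,c))
```

```text
13.6 [0.574  0.0951 0.0884] [-179.9624    0.0042  -81.8554] [0.4987 0.1552 0.0387] 0.027269220335590094
-38 [314.9658 380.1906]
0 [314.8442 316.5284]
64 [314.7124 177.0185]
77 [314.7081 145.2816]
82 [314.7091 132.9758]
105 [314.7325  76.5991]
```

View pics/w3c.png

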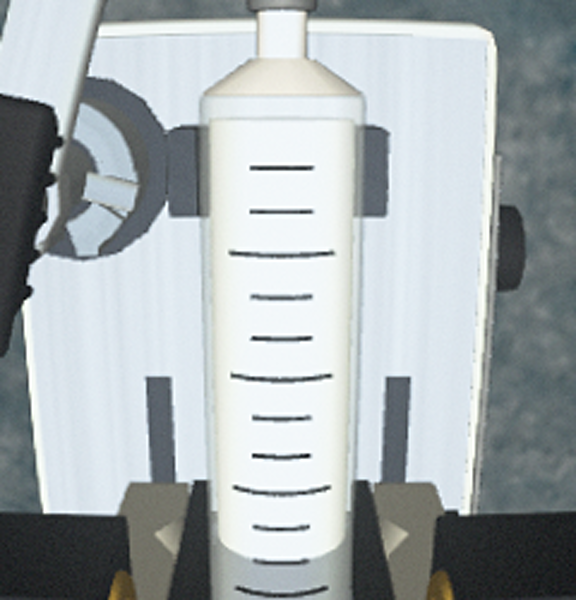

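The wrist crop shows the barrel centred about 1 mm to the front-panel side of the V block (barrel centre u 284, V centre u 278), and the bar clear at the left. I'll correct by 1 mm and then feel downwards.

>>> servo_tool(
  targets=[
    {"dx": 0.1,"dy": 0,"dz": -0.3,"spin": 0,"grip": 20},
    {"dx": 0.1,"dy": 0,"dz": -0.6,"spin": 0,"grip": 20},
    {"dx": 0.1,"dy": 0,"dz": -0.8,"spin": 0,"grip": 20},
    {"dx": 0.1,"dy": 0,"dz": -0.95,"spin": 0,"grip": 20},
    {"dx": 0.1,"dy": 0,"dz": -1.05,"spin": 0,"grip": 20},
    {"dx": 0.1,"dy": 0,"dz": -1.15,"spin": 0,"grip": 20},
    {"dx": 0.1,"dy": 0,"dz": -1.25,"spin": 0,"grip": 20},
    {"dx": 0.1,"dy": 0,"dz": -1.3,"spin": 0,"grip": 20},
    {"dx": 0.1,"dy": 0,"dz": -1.3,"spin": 0,"grip": 20},
    {"dx": 0.1,"dy": 0,"dz": -1.3,"spin": 0,"grip": 20},
  ],
  squeeze=20,
)

```text
time_s: 14.48
tcp_pos: [0.5747, 0.0952, 0.0751]
eef_rot: [-180.0, 0.0, -81.9]
contact_force: [-0.4, 2.6, -0.9]
gripper_width: 0.0275
```

>>> servo_tool(
  targets=[
    {"dx": 0,"dy": 0,"dz": -0.05,"spin": 0,"grip": 20},
    {"dx": 0,"dy": 0,"dz": -0.1,"spin": 0,"grip": 20},
    {"dx": 0,"dy": 0,"dz": -0.15,"spin": 0,"grip": 20},
    {"dx": 0,"dy": 0,"dz": -0.2,"spin": 0,"grip": 20},
    {"dx": 0,"dy": 0,"dz": -0.25,"spin": 0,"grip": 20},
    {"dx": 0,"dy": 0,"dz": -0.3,"spin": 0,"grip": 20},
    {"dx": 0,"dy": 0,"dz": -0.3,"spin": 0,"grip": 20},
    {"dx": 0,"dy": 0,"dz": -0.3,"spin": 0,"grip": 20},
    {"dx": 0,"dy": 0,"dz": -0.3,"spin": 0,"grip": 20},
    {"dx": 0,"dy": 0,"dz": -0.3,"spin": 0,"grip": 20},
  ],
)

```text
time_s: 15.32
tcp_pos: [0.5747, 0.0951, 0.0721]
eef_rot: [-180.0, 0.0, -81.9]
contact_force: [-0.0, 3.1, 0.4]
gripper_width: 0.0276
```

>>> servo_tool(
  targets=[
    {"dx": 0,"dy": 0.05,"dz": 0,"spin": 0,"grip": 20},
    {"dx": 0,"dy": 0.08,"dz": 0,"spin": 0,"grip": 20},
    {"dx": 0,"dy": 0.08,"dz": -0.05,"spin": 0,"grip": 20},
    {"dx": 0,"dy": 0.08,"dz": -0.1,"spin": 0,"grip": 20},
    {"dx": 0,"dy": 0.08,"dz": -0.15,"spin": 0,"grip": 20},
    {"dx": 0,"dy": 0.08,"dz": -0.2,"spin": 0,"grip": 20},
    {"dx": 0,"dy": 0.08,"dz": -0.2,"spin": 0,"grip": 20},
    {"dx": 0,"dy": 0.08,"dz": -0.2,"spin": 0,"grip": 20},
    {"dx": 0,"dy": 0.08,"dz": -0.2,"spin": 0,"grip": 20},
    {"dx": 0,"dy": 0.08,"dz": -0.2,"spin": 0,"grip": 20},
  ],
)

```text
time_s: 16.15
tcp_pos: [0.5746, 0.0957, 0.0701]
eef_rot: [-180.0, 0.0, -81.9]
contact_force: [0.0, -0.2, -0.7]
gripper_width: 0.0274
```

Lateral force is gone. I'll keep lowering in small steps to find the V.

>>> servo_tool(
  targets=[
    {"dx": 0,"dy": 0,"dz": -0.03,"spin": 0,"grip": 20},
    {"dx": 0,"dy": 0,"dz": -0.06,"spin": 0,"grip": 20},
    {"dx": 0,"dy": 0,"dz": -0.09,"spin": 0,"grip": 20},
    {"dx": 0,"dy": 0,"dz": -0.12,"spin": 0,"grip": 20},
    {"dx": 0,"dy": 0,"dz": -0.15,"spin": 0,"grip": 20},
    {"dx": 0,"dy": 0,"dz": -0.18,"spin": 0,"grip": 20},
    {"dx": 0,"dy": 0,"dz": -0.2,"spin": 0,"grip": 20},
    {"dx": 0,"dy": 0,"dz": -0.2,"spin": 0,"grip": 20},
    {"dx": 0,"dy": 0,"dz": -0.2,"spin": 0,"grip": 20},
    {"dx": 0,"dy": 0,"dz": -0.2,"spin": 0,"grip": 20},
  ],
)

```text
time_s: 16.98
tcp_pos: [0.5747, 0.0958, 0.0681]
eef_rot: [-180.0, 0.0, -81.9]
contact_force: [-0.9, -0.2, -0.2]
gripper_width: 0.0274
```

>>> servo_tool(
  targets=[
    {"dx": 0,"dy": 0,"dz": -0.03,"spin": 0,"grip": 20},
    {"dx": 0,"dy": 0,"dz": -0.06,"spin": 0,"grip": 20},
    {"dx": 0,"dy": 0,"dz": -0.09,"spin": 0,"grip": 20},
    {"dx": 0,"dy": 0,"dz": -0.12,"spin": 0,"grip": 20},
    {"dx": 0,"dy": 0,"dz": -0.15,"spin": 0,"grip": 20},
    {"dx": 0,"dy": 0,"dz": -0.15,"spin": 0,"grip": 20},
    {"dx": 0,"dy": 0,"dz": -0.15,"spin": 0,"grip": 20},
    {"dx": 0,"dy": 0,"dz": -0.15,"spin": 0,"grip": 20},
    {"dx": 0,"dy": 0,"dz": -0.15,"spin": 0,"grip": 20},
    {"dx": 0,"dy": 0,"dz": -0.15,"spin": 0,"grip": 20},
  ],
)

```text
time_s: 17.82
tcp_pos: [0.5748, 0.0958, 0.0679]
eef_rot: [-180.0, -0.0, -81.8]
contact_force: [-4.4, 0.1, 11.4]
gripper_width: 0.0269
```

>>> servo_tool(
  targets=[
    {"dx": -0.05,"dy": 0,"dz": 0.06,"spin": 0,"grip": 20},
    {"dx": -0.05,"dy": 0,"dz": 0.12,"spin": 0,"grip": 20},
    {"dx": -0.05,"dy": 0,"dz": 0.12,"spin": 0,"grip": 20},
    {"dx": -0.05,"dy": 0,"dz": 0.12,"spin": 0,"grip": 34},
    {"dx": -0.05,"dy": 0,"dz": 0.12,"spin": 0,"grip": 38},
    {"dx": -0.05,"dy": 0,"dz": 0.12,"spin": 0,"grip": 44},
    {"dx": -0.05,"dy": 0,"dz": 0.12,"spin": 0,"grip": 55},
    {"dx": -0.05,"dy": 0,"dz": 0.12,"spin": 0,"grip": 55},
    {"dx": -0.05,"dy": 0,"dz": 0.12,"spin": 0,"grip": 55},
    {"dx": -0.05,"dy": 0,"dz": 0.12,"spin": 0,"grip": 55},
  ],
)

```text
time_s: 18.65
tcp_pos: [0.574, 0.0957, 0.0677]
eef_rot: [180.0, -0.0, -81.9]
contact_force: [0.3, -0.3, -0.2]
gripper_width: 0.0474
```

>>> servo_tool(
  targets=[
    {"dx": 0,"dy": 0,"dz": 0.5,"spin": 0,"grip": 55},
    {"dx": 0,"dy": 0,"dz": 2,"spin": 0,"grip": 55},
    {"dx": 0,"dy": 0,"dz": 4.5,"spin": 0,"grip": 55},
    {"dx": 0,"dy": 0,"dz": 7.5,"spin": 0,"grip": 55},
    {"dx": 0,"dy": 0,"dz": 11,"spin": 0,"grip": 55},
    {"dx": 0,"dy": 0,"dz": 14,"spin": 0,"grip": 55},
    {"dx": 0,"dy": 0,"dz": 15,"spin": 0,"grip": 55},
    {"dx": 0,"dy": 0,"dz": 15,"spin": 0,"grip": 55},
    {"dx": 0,"dy": 0,"dz": 15,"spin": 0,"grip": 55},
    {"dx": 0,"dy": 0,"dz": 15,"spin": 0,"grip": 55},
  ],
)

```text
time_s: 19.48
tcp_pos: [0.5734, 0.0955, 0.2167]
eef_rot: [179.9, -0.0, -81.9]
contact_force: [0.6, 0.3, 0.2]
gripper_width: 0.0484
```

Run:
```python
from h import *
import pickle
np.set_printoptions(precision=4,suppress=True)
s=r.get_state();print(s["time_s"],s["tcp_pos"],s["eef_rot"],s["contact_force"],s["gripper_width"])
c=cal("wrist");im=r.capture("wrist");cv2.imwrite("pics/w4.png",im);pickle.dump(c,open("w4.pkl","wb"))
b=r.capture("scene")[170:280,180:350]
b=cv2.resize(b,(640,414),interpolation=cv2.INTER_CUBIC);w=im[60:340,120:520]
cv2.imwrite("pics/d.png",np.vstack([b[:320],cv2.resize(w,(640,448))])[:, :][:600] if 0 else np.hstack([cv2.resize(b,(400,259)),cv2.resize(w,(400,280))[:259]]))
```

```text
19.4833 [0.5734 0.0955 0.2167] [179.9053  -0.0042 -81.88  ] [0.5834 0.3413 0.2343] 0.04836891032854784
```

View pics/d.png

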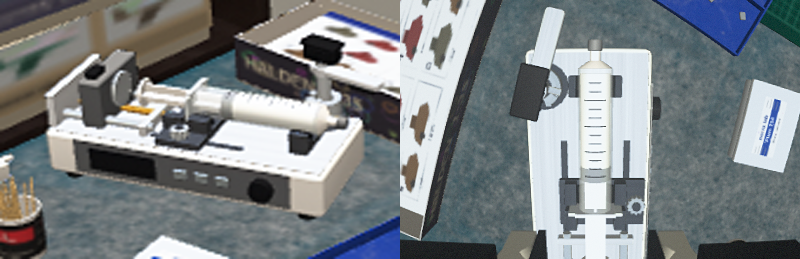

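The syringe lies in the cradle with its nozzle at the clamp end. The picture is too small to judge the flange, so I'll zoom in on it once.

Run:
```python
from h import *
im=cv2.imread("pics/w4.png")[225:300,265:385]
b=r.capture("scene")[180:250,215:335]
cv2.imwrite("pics/e.png",np.vstack([cv2.resize(im,(480,300),interpolation=cv2.INTER_CUBIC),cv2.resize(b,(480,280),interpolation=cv2.INTER_CUBIC)]))
```

```text
(no output)
```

View pics/e.png

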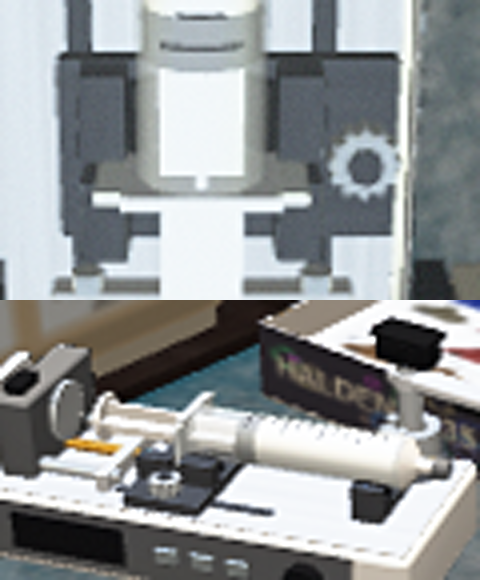

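The flange stands between the cheek blocks in the slot, and the barrel is level in the V's. Next I regrasp the knob.

>>> servo_tool(
  targets=[
    {"dx": 2,"dy": -2.5,"dz": 0,"spin": -0.1,"grip": 50},
    {"dx": 4,"dy": -5,"dz": 0,"spin": -0.2,"grip": 50},
    {"dx": 5.4,"dy": -6.25,"dz": -0.5,"spin": -0.26,"grip": 50},
    {"dx": 5.4,"dy": -6.25,"dz": -2.5,"spin": -0.26,"grip": 50},
    {"dx": 5.4,"dy": -6.25,"dz": -5,"spin": -0.26,"grip": 50},
    {"dx": 5.4,"dy": -6.25,"dz": -7.5,"spin": -0.26,"grip": 50},
    {"dx": 5.4,"dy": -6.25,"dz": -9.5,"spin": -0.26,"grip": 50},
    {"dx": 5.4,"dy": -6.25,"dz": -10.5,"spin": -0.26,"grip": 50},
    {"dx": 5.4,"dy": -6.25,"dz": -11,"spin": -0.26,"grip": 50},
    {"dx": 5.4,"dy": -6.25,"dz": -11.2,"spin": -0.26,"grip": 50},
  ],
)

```text
time_s: 20.47
tcp_pos: [0.6279, 0.0331, 0.1049]
eef_rot: [179.9, -0.1, -96.8]
contact_force: [-0.4, -0.3, 0.2]
gripper_width: 0.0436
```

>>> servo_tool(
  targets=[
    {"dx": 0,"dy": 0,"dz": 0,"spin": 0,"grip": 40},
    {"dx": 0,"dy": 0,"dz": 0,"spin": 0,"grip": 30},
    {"dx": 0,"dy": 0,"dz": 0,"spin": 0,"grip": 25},
    {"dx": 0,"dy": 0,"dz": 0,"spin": 0,"grip": 10},
    {"dx": 0,"dy": 0,"dz": 0,"spin": 0,"grip": 10},
    {"dx": 0,"dy": 0,"dz": 0,"spin": 0,"grip": 10},
    {"dx": 0,"dy": 0,"dz": 0,"spin": 0,"grip": 10},
    {"dx": 0,"dy": 0,"dz": 0,"spin": 0,"grip": 10},
    {"dx": 0,"dy": 0,"dz": 0,"spin": 0,"grip": 10},
    {"dx": 0,"dy": 0,"dz": 0,"spin": 0,"grip": 10},
  ],
  squeeze=40,
)

```text
time_s: 21.3
tcp_pos: [0.6285, 0.0334, 0.1065]
eef_rot: [-179.9, 0.0, -96.7]
contact_force: [-2.3, 0.6, 6.5]
gripper_width: 0.0192
```

>>> servo_tool(
  targets=[
    {"dx": 0,"dy": 0,"dz": 0.15,"spin": 0,"grip": 10},
    {"dx": 0,"dy": 0,"dz": 0.3,"spin": 0,"grip": 10},
    {"dx": 0,"dy": 0,"dz": 0.45,"spin": 0,"grip": 10},
    {"dx": 0,"dy": 0,"dz": 0.6,"spin": 0,"grip": 10},
    {"dx": 0,"dy": 0,"dz": 0.75,"spin": 0,"grip": 10},
    {"dx": 0,"dy": 0,"dz": 0.9,"spin": 0,"grip": 10},
    {"dx": 0,"dy": 0,"dz": 0.95,"spin": 0,"grip": 10},
    {"dx": 0,"dy": 0,"dz": 0.95,"spin": 0,"grip": 10},
    {"dx": 0,"dy": 0,"dz": 0.95,"spin": 0,"grip": 10},
    {"dx": 0,"dy": 0,"dz": 0.95,"spin": 0,"grip": 10},
  ],
)

```text
time_s: 22.13
tcp_pos: [0.6277, 0.0332, 0.115]
eef_rot: [180.0, -0.0, -96.8]
contact_force: [1.2, 2.5, -12.1]
gripper_width: 0.0191
```

>>> servo_tool(
  targets=[
    {"dx": 0,"dy": 0,"dz": 0,"spin": -0.07,"grip": 10},
    {"dx": 0,"dy": 0,"dz": 0,"spin": -0.18,"grip": 10},
    {"dx": 0,"dy": 0,"dz": 0,"spin": -0.29,"grip": 10},
    {"dx": 0,"dy": 0,"dz": 0,"spin": -0.4,"grip": 10},
    {"dx": 0,"dy": 0,"dz": 0,"spin": -0.51,"grip": 10},
    {"dx": 0,"dy": 0,"dz": 0,"spin": -0.62,"grip": 10},
    {"dx": 0,"dy": 0,"dz": 0,"spin": -0.73,"grip": 10},
    {"dx": 0,"dy": 0,"dz": 0,"spin": -0.84,"grip": 10},
    {"dx": 0,"dy": 0,"dz": 0,"spin": -0.95,"grip": 10},
    {"dx": 0,"dy": 0,"dz": 0,"spin": -1.06,"grip": 10},
  ],
)

```text
time_s: 22.97
tcp_pos: [0.6269, 0.0336, 0.1148]
eef_rot: [179.9, -0.1, -157.8]
contact_force: [-1.3, 4.7, -10.8]
gripper_width: 0.019
```

>>> servo_tool(
  targets=[
    {"dx": 0,"dy": 0,"dz": 0,"spin": -0.1,"grip": 10},
    {"dx": 0,"dy": 0,"dz": 0,"spin": -0.19,"grip": 10},
    {"dx": 0,"dy": 0,"dz": 0,"spin": -0.25,"grip": 10},
    {"dx": 0,"dy": 0,"dz": 0,"spin": -0.25,"grip": 10},
    {"dx": 0,"dy": 0,"dz": 0,"spin": -0.25,"grip": 10},
    {"dx": 0,"dy": 0,"dz": -0.1,"spin": -0.25,"grip": 10},
    {"dx": 0,"dy": 0,"dz": -0.2,"spin": -0.25,"grip": 10},
    {"dx": 0,"dy": 0,"dz": -0.3,"spin": -0.25,"grip": 10},
    {"dx": 0,"dy": 0,"dz": -0.3,"spin": -0.25,"grip": 10},
    {"dx": 0,"dy": 0,"dz": -0.3,"spin": -0.25,"grip": 10},
  ],
)

```text
time_s: 23.8
tcp_pos: [0.6269, 0.0337, 0.1117]
eef_rot: [180.0, -0.1, -171.8]
contact_force: [-2.2, 5.2, -11.4]
gripper_width: 0.0187
```

>>> servo_tool(
  targets=[
    {"dx": 0,"dy": 0.08,"dz": -0.05,"spin": 0,"grip": 10},
    {"dx": 0,"dy": 0.08,"dz": -0.1,"spin": 0,"grip": 10},
    {"dx": 0,"dy": 0.08,"dz": -0.15,"spin": 0,"grip": 10},
    {"dx": 0,"dy": 0.08,"dz": -0.2,"spin": 0,"grip": 10},
    {"dx": 0,"dy": 0.08,"dz": -0.25,"spin": 0,"grip": 10},
    {"dx": 0,"dy": 0.08,"dz": -0.3,"spin": 0,"grip": 10},
    {"dx": 0,"dy": 0.08,"dz": -0.35,"spin": 0,"grip": 10},
    {"dx": 0,"dy": 0.08,"dz": -0.4,"spin": 0,"grip": 10},
    {"dx": 0,"dy": 0.08,"dz": -0.4,"spin": 0,"grip": 10},
    {"dx": 0,"dy": 0.08,"dz": -0.4,"spin": 0,"grip": 10},
  ],
)

```text
time_s: 24.63
tcp_pos: [0.6272, 0.0339, 0.1079]
eef_rot: [180.0, -0.1, -171.8]
contact_force: [-3.9, 3.3, -10.0]
gripper_width: 0.0192
```

Lift is about 0.0164 with the spring still carried, so the pin is in the slot. I'll lower it on slowly.

>>> servo_tool(
  targets=[
    {"dx": 0,"dy": 0.03,"dz": -0.05,"spin": 0,"grip": 10},
    {"dx": 0,"dy": 0.03,"dz": -0.1,"spin": 0,"grip": 10},
    {"dx": 0,"dy": 0.03,"dz": -0.15,"spin": 0,"grip": 10},
    {"dx": 0,"dy": 0.03,"dz": -0.2,"spin": 0,"grip": 10},
    {"dx": 0,"dy": 0.03,"dz": -0.25,"spin": 0,"grip": 10},
    {"dx": 0,"dy": 0.03,"dz": -0.3,"spin": 0,"grip": 10},
    {"dx": 0,"dy": 0.03,"dz": -0.35,"spin": 0,"grip": 10},
    {"dx": 0,"dy": 0.03,"dz": -0.4,"spin": 0,"grip": 10},
    {"dx": 0,"dy": 0.03,"dz": -0.45,"spin": 0,"grip": 10},
    {"dx": 0,"dy": 0.03,"dz": -0.5,"spin": 0,"grip": 10},
  ],
)

```text
time_s: 25.47
tcp_pos: [0.6274, 0.0341, 0.1031]
eef_rot: [-180.0, -0.1, -171.8]
contact_force: [-5.3, 2.4, -9.1]
gripper_width: 0.0191
```

>>> servo_tool(
  targets=[
    {"dx": 0,"dy": 0,"dz": -0.02,"spin": 0,"grip": 10},
    {"dx": 0,"dy": 0,"dz": -0.04,"spin": 0,"grip": 10},
    {"dx": 0,"dy": 0,"dz": -0.06,"spin": 0,"grip": 10},
    {"dx": 0,"dy": 0,"dz": -0.08,"spin": 0,"grip": 10},
    {"dx": 0,"dy": 0,"dz": -0.1,"spin": 0,"grip": 10},
    {"dx": 0,"dy": 0,"dz": -0.12,"spin": 0,"grip": 10},
    {"dx": 0,"dy": 0,"dz": -0.12,"spin": 0,"grip": 10},
    {"dx": 0,"dy": 0,"dz": -0.12,"spin": 0,"grip": 10},
    {"dx": 0,"dy": 0,"dz": -0.12,"spin": 0,"grip": 10},
    {"dx": 0,"dy": 0,"dz": -0.12,"spin": 0,"grip": 10},
  ],
)

```text
time_s: 26.3
tcp_pos: [0.6274, 0.0341, 0.1019]
eef_rot: [-180.0, -0.1, -171.8]
contact_force: [-4.4, 2.5, -8.8]
gripper_width: 0.0194
```

>>> servo_tool(
  targets=[
    {"dx": 0,"dy": 0,"dz": -0.02,"spin": 0,"grip": 10},
    {"dx": 0,"dy": 0,"dz": -0.04,"spin": 0,"grip": 10},
    {"dx": 0,"dy": 0,"dz": -0.06,"spin": 0,"grip": 10},
    {"dx": 0,"dy": 0,"dz": -0.07,"spin": 0,"grip": 10},
    {"dx": 0,"dy": 0,"dz": -0.08,"spin": 0,"grip": 10},
    {"dx": 0,"dy": 0,"dz": -0.08,"spin": 0,"grip": 10},
    {"dx": 0,"dy": 0,"dz": -0.08,"spin": 0,"grip": 10},
    {"dx": 0,"dy": 0,"dz": -0.08,"spin": 0,"grip": 10},
    {"dx": 0,"dy": 0,"dz": -0.08,"spin": 0,"grip": 10},
    {"dx": 0,"dy": 0,"dz": -0.08,"spin": 0,"grip": 10},
  ],
)

```text
time_s: 27.13
tcp_pos: [0.6276, 0.0341, 0.1015]
eef_rot: [-180.0, -0.1, -171.8]
contact_force: [-4.5, 3.1, -5.8]
gripper_width: 0.019
```

>>> servo_tool(
  targets=[
    {"dx": 0,"dy": 0,"dz": -0.02,"spin": 0,"grip": 10},
    {"dx": 0,"dy": 0,"dz": -0.04,"spin": 0,"grip": 10},
    {"dx": 0,"dy": 0,"dz": -0.06,"spin": 0,"grip": 10},
    {"dx": 0,"dy": 0,"dz": -0.07,"spin": 0,"grip": 10},
    {"dx": 0,"dy": 0,"dz": -0.07,"spin": 0,"grip": 10},
    {"dx": 0,"dy": 0,"dz": -0.07,"spin": 0,"grip": 10},
    {"dx": 0,"dy": 0,"dz": -0.07,"spin": 0,"grip": 10},
    {"dx": 0,"dy": 0,"dz": -0.07,"spin": 0,"grip": 10},
    {"dx": 0,"dy": 0,"dz": -0.07,"spin": 0,"grip": 10},
    {"dx": 0,"dy": 0,"dz": -0.07,"spin": 0,"grip": 10},
  ],
)

```text
time_s: 27.97
tcp_pos: [0.6278, 0.0341, 0.1012]
eef_rot: [-180.0, -0.0, -171.8]
contact_force: [-5.4, 2.2, -4.2]
gripper_width: 0.0189
```

>>> servo_tool(
  targets=[
    {"dx": 0,"dy": 0,"dz": -0.03,"spin": 0,"grip": 10},
    {"dx": 0,"dy": 0,"dz": -0.06,"spin": 0,"grip": 10},
    {"dx": 0,"dy": 0,"dz": -0.09,"spin": 0,"grip": 10},
    {"dx": 0,"dy": 0,"dz": -0.1,"spin": 0,"grip": 10},
    {"dx": 0,"dy": 0,"dz": -0.1,"spin": 0,"grip": 10},
    {"dx": 0,"dy": 0,"dz": -0.1,"spin": 0,"grip": 10},
    {"dx": 0,"dy": 0,"dz": -0.1,"spin": 0,"grip": 10},
    {"dx": 0,"dy": 0,"dz": -0.1,"spin": 0,"grip": 10},
    {"dx": 0,"dy": 0,"dz": -0.1,"spin": 0,"grip": 10},
    {"dx": 0,"dy": 0,"dz": -0.1,"spin": 0,"grip": 10},
  ],
)

```text
time_s: 28.8
tcp_pos: [0.6282, 0.0341, 0.1009]
eef_rot: [-180.0, 0.0, -171.8]
contact_force: [-6.0, 2.5, -0.2]
gripper_width: 0.0191
```

>>> servo_tool(
  targets=[
    {"dx": -0.05,"dy": 0.03,"dz": 0,"spin": 0,"grip": 10},
    {"dx": -0.08,"dy": 0.03,"dz": 0,"spin": 0,"grip": 24},
    {"dx": -0.08,"dy": 0.03,"dz": 0,"spin": 0,"grip": 27},
    {"dx": -0.08,"dy": 0.03,"dz": 0,"spin": 0,"grip": 35},
    {"dx": -0.08,"dy": 0.03,"dz": 0,"spin": 0,"grip": 50},
    {"dx": -0.08,"dy": 0.03,"dz": 0,"spin": 0,"grip": 55},
    {"dx": -0.08,"dy": 0.03,"dz": 0,"spin": 0,"grip": 55},
    {"dx": -0.08,"dy": 0.03,"dz": 0,"spin": 0,"grip": 55},
    {"dx": -0.08,"dy": 0.03,"dz": 0,"spin": 0,"grip": 55},
    {"dx": -0.08,"dy": 0.03,"dz": 0,"spin": 0,"grip": 55},
  ],
)

```text
time_s: 29.63
tcp_pos: [0.6274, 0.0346, 0.0996]
eef_rot: [-180.0, 0.0, -171.8]
contact_force: [1.0, 0.4, -1.3]
gripper_width: 0.048
```

>>> servo_tool(
  targets=[
    {"dx": 0,"dy": 0,"dz": 1,"spin": 0,"grip": 55},
    {"dx": 0,"dy": 0,"dz": 3,"spin": 0,"grip": 55},
    {"dx": 0,"dy": 0,"dz": 5.5,"spin": 0,"grip": 55},
    {"dx": 0,"dy": 0,"dz": 8.5,"spin": 0,"grip": 55},
    {"dx": 0,"dy": 0,"dz": 11,"spin": 0,"grip": 55},
    {"dx": -1,"dy": 0,"dz": 13.5,"spin": 0,"grip": 55},
    {"dx": -2.5,"dy": 1,"dz": 14,"spin": 0,"grip": 55},
    {"dx": -4,"dy": 2,"dz": 14,"spin": 0,"grip": 55},
    {"dx": -4,"dy": 2,"dz": 14,"spin": 0,"grip": 55},
    {"dx": -4,"dy": 2,"dz": 14,"spin": 0,"grip": 55},
  ],
)

```text
time_s: 30.47
tcp_pos: [0.587, 0.055, 0.2409]
eef_rot: [180.0, 0.1, -171.7]
contact_force: [0.5, -0.3, 0.3]
gripper_width: 0.0481
```

Run:
```python
from h import *
s=r.get_state();print(s["time_s"],s["tcp_pos"],s["contact_force"])
im=r.capture("wrist");b=r.capture("scene")
cv2.imwrite("pics/f.png",np.vstack([cv2.resize(im[120:300,250:530],(480,308),interpolation=cv2.INTER_CUBIC),cv2.resize(b[175:270,195:345],(480,290),interpolation=cv2.INTER_CUBIC)]))
for k in("white_glue","toothpick_tin","parts_case"):print(k,[d["extent"] for d in r.cut_out(k,"scene")[:1]])
```

```text
30.4667 [0.58700845 0.05501311 0.24090432] [ 0.48910893 -0.31007705  0.33202313]
white_glue [[373.0, 231.0, 392.4, 265.4]]
toothpick_tin []
parts_case [[228.3, 270.6, 287.6, 308.6]]
```

View pics/f.png

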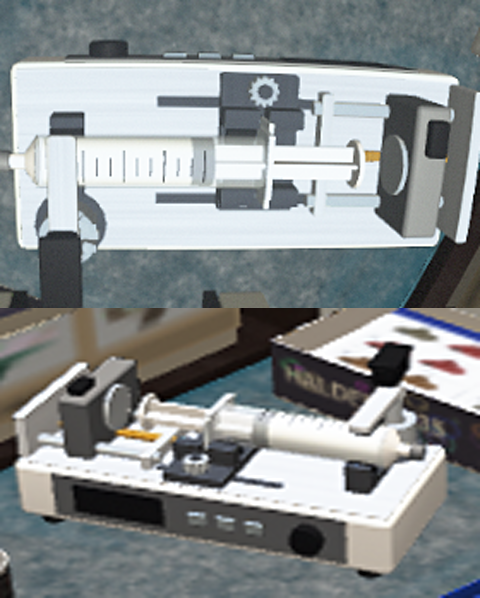

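The bar lies across the barrel on the V block, the barrel is level, the flange is in the slot, and the gripper is clear.

```bash
python3 -c "
from plant import r
print(r.close_job())"
```

```text
the job is handed in; nothing more can be done
None
```

The syringe is loaded in the dispenser, the clamp bar is back over the barrel, and the job is handed in. It took about 30.5 s of the 72 s; no verdict was reported.

- **Clamp aside:** I lifted the bar by its knob, turned it 1.31 rad and lowered it into the rest notch. It settled at about 0.015 m with almost no load left on the gripper.
- **Syringe in the cradle:** I gripped it 38 mm ahead of the flange and lowered it over the holder. Partway down a 3 N sideways touch showed the slot wall, so I shifted 0.8 mm and went on. The barrel met the V at the expected seated height (TCP 0.068 m). I pressed with 11 N at most and backed off before letting go.
- **Clamp back:** I turned the bar back with it lifted and lowered it slowly. The load moved from the gripper to the barrel at a lift of about 0.010 m, falling from −9 N to about 0 N. I then opened the gripper and drew away.

**Last checks:** The final pictures show the flange standing in the slot, the barrel level, the bar across it at the front V and the gripper touching nothing. The glue bottle and parts case are at their starting image positions to within about 3 pixels.

**Not confirmed:** The toothpick tin was missed by the detector in the last picture. I never moved near it, and it still shows at the edge of an image taken after the syringe was laid in the cradle.

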